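Feel out the hidden hole and seat the punching jig's index pin

TASK

Lock the punching jig: draw the orange-handled index pin from its wooden stand, put its tip through the slot in the blue housing close to one end of the slot, and from there feel gently along the hidden slide beneath until the pin drops into its hole. Then seat the pin fully home, upright with its collar flat on the cover plate, and let go of it. Never press hard on the jig (stay under 25 N), and leave the mug, glue stick and tape measure where they are.

Things in the scene. Friction and masses are not known exactly. Their poses are not given: they have to be found in the camera images.
- index_pin: Loose pin, upright in the stand at the start; origin at its tip, z up along it. Steel shank 8 mm dia., 30 mm long (tip chamfered to 6.6 mm dia. over 1 mm), then a steel collar 26 mm dia., z 30 to 34 mm, then the orange grip. About 0.12 kg.
- pin_grip (a point): Centre of the pin's orange grip, 57 mm above the tip. The grip is square, 22 x 22 mm (sides along the pin's x and y), 46 mm tall (23 mm above and below this point).
- pin_stand: Fixed dark wooden block, 64 x 64 x 38 mm, origin at the centre of its underside. The pin stands in a 12 mm hole in its top, the collar lying on the block, the tip 30 mm below the block's top.
- punch_jig: Fixed jig: aluminium board 130 (x) x 370 (y) x 6 mm, origin at the centre of its underside. On it a two-hole punch (64 mm tall, jig y +59 to +177 mm) and a blue index housing 60 x 174 mm (jig y -177 to -3 mm), top 46 mm over the table. The housing is sprung: it gives straight down up to 4 mm, starting at 1 to 3 N, then 2.5 N per mm, then solid; it rises again when let go.
- slot_mouth (a point): Centre of the slot in the housing's cover plate, at the plate's top face; axes as the jig's. The slot runs along y: 66 mm long, 14 mm wide, plate 4 mm thick. Pin fully home: collar flat on the plate, tip 30 mm below this level.
- slide_top (a point): Point 14 mm straight below slot_mouth, level with the flat top of the hidden black slide. The slide fills the slot but for one straight pin hole, 10.5 mm along y, 16 mm along x, deeper than the pin needs. Its centre lies on the slot's middle line, -25 to +25 mm along y from here: not measured, hard to see, to be felt for. Rubbing does not shift the slide. Tip on the slide: collar 16 mm above the plate.
- mug_mid (a point): Bystander, loose: yellow mug, 84 x 120 x 92 mm; the point is half-way up.
- glue_mid (a point): Bystander, loose: glue stick standing upright, 26 mm dia. x 96 mm, blue with a white cap; the point is half-way up.
- tape_rule_mid (a point): Bystander, loose: yellow tape measure, 58 x 73 x 33 mm; the point is half-way up.
Not all that is in view belongs to the job. Several things look just like the pin_stand: the one meant starts farthest from the robot's base. There is more than one size of the index_pin; the one meant has the size given above.

How it is judged:
On the way, in this order (a step that is already met when the one before it is completed fails the run):
1. the pin has been drawn clear of the stand (z of index_pin in the frame of pin_stand above 0.045 m), for 0.1 s.
2. the pin's tip has been put through the slot close to either end: at least 6 mm below the plate's top and 20 mm or more along the slot from its centre (z of index_pin in the frame of slot_mouth below -0.006 m and x of index_pin in the frame of slot_mouth between -0.007 and 0.007 m and (y of index_pin in the frame of slot_mouth below -0.02 m or y of index_pin in the frame of slot_mouth above 0.02 m) and y of index_pin in the frame of slot_mouth between -0.033 and 0.033 m), for 0.1 s.
3. the pin has dropped into the hidden hole: its tip is at least 22 mm below the cover plate's top, within the slot (z of index_pin in the frame of slot_mouth below -0.022 m and x of index_pin in the frame of slot_mouth between -0.005 and 0.005 m and y of index_pin in the frame of slot_mouth between -0.03 and 0.03 m), for 0.1 s.
At the end, for the whole second after the job is handed in: The pin is at rest in the hidden hole through the slot: its tip 28 to 32.5 mm below the cover plate's top (collar on the plate within 2 mm), within 5 mm of the slot's middle line and 30 mm of its centre along it, upright within 0.07 rad (z of index_pin in the frame of slot_mouth between -0.0325 and -0.028 m and x of index_pin in the frame of slot_mouth between -0.005 and 0.005 m and y of index_pin in the frame of slot_mouth between -0.03 and 0.03 m and angle between index_pin's own z axis and vertical below 0.07 rad and linear speed of index_pin below 0.01 m/s); the robot touches nothing.
It fails at once if the pin is pressed or knocked against the jig with more than 25 N (contact force between index_pin and punch_jig above 25 N).
It fails at once if the robot itself pushes on the jig with more than 25 N (contact force between any of the fingers, the arm and punch_jig above 25 N).
It fails at once if a bystander (mug, glue stick or tape measure) is moved more than 25 mm (distance of any of mug_mid, glue_mid, tape_rule_mid from where it was at the start of the episode above 0.025 m).
It also fails if it takes over 64 s, if anything falls off the work surface, if the arm or the gripper's body presses on something with over 40 N, if the wrist force passes 120 N, or if a joint passes its speed limit or range.

ROBOT

A 6-joint arm with a two-finger parallel gripper is mounted at the origin on a cart in front of the work surface, level with it; the furniture and walls round the work are solid. World frame = base frame: x ahead of the robot, y to its left, z up, the work surface at z = 0. Lengths are in m, angles in rad, forces in N, time in s.
With the tool pointing down it reaches from about 0.35 to 0.875 m from the base axis. Payload 4.2 kg.
Tool frame: the origin (TCP) lies where the fingers leave the gripper's body, on its centre line; the fingertips stand 73 mm ahead of it and the grasp point (between the pads) lies 54 mm ahead of it; z points along the fingers, y is the line along which they close (so a half turn about z gives the same grasp; the last joint's range is limited). The gripper opens to 85 mm and grips with 20 to 120 N. Pads are 22 mm wide; open, the fingers measure 114 mm over their backs; the gripper's body (76 mm by 85 mm) begins 54 mm behind the grasp point. The pads swing forward as they close: fully open they stand 13 mm farther back than shut.
Start: joints at [-0.874, 0.385, 0.008, 0, -1.194, -0.259], TCP at [0.265, -0.566, 0.304] pointing down, gripper open.
Joint ranges: [-3.14, 3.14], [-1.21, 2.06], [-1.07, 1.41], [-3.16, 2.05], [-2.99, -0.16], [-3.1, 3.1]. Speed limits (rad/s): [2.79, 2.79, 3.14, 3.14, 3.14, 3.14].

INTERFACE

Orientations are given as a unit quaternion [w, x, y, z].
In Python, from cell import readout, read_camera, job gives the robot as it stands.
- The arm moves only by the tool send_rows, never from a script. Its argument "targets" is a list that holds one entry, the list of rows, each a list of 7 numbers: the turn, a rotation vector about the tool's x, y, z in degrees, then the shift along the tool's x, y, z in m, then the closure in counts, from 0 (fully open) to 255 (shut). In form: [[[wx, wy, wz, x, y, z, jaw], ...]]. A call has 1 to 12 rows; each row is the pose to reach, as a shift and turn from the pose commanded when the call began, along the tool's axes at that moment; what a row does not reach only later rows make up. A row lasts 1/10 s, in which the tool goes at most 50 mm and 8.59 degrees, less where a joint would pass 70% of its speed; a pose out of reach is approached as far as the arm can. A call with a gripper value outside its range is refused whole. The fingers move at their own pace and stop on an object; the grip force is fixed at half the most. Time passes only in rows, so rows that repeat a pose let the fingers close. It gives the time, the measured TCP pose, the force, the opening and the grip force at its end, in the units of the state.
- readout.state(): the state, without advancing time (a new reading comes with each control period).
- read_camera(name): name is "scene" or "top" or "wrist"; returns a dict with "pixels" (420x560x3 uint8, red, green, blue), "range_z" (420x560 float32, m along the optical axis (not along the pixel's ray), 0 where there is no reading), "intrinsics" (3x3 intrinsics, pixels), "R" (3x3) and "t" (3): a world point X has camera coordinates R X + t. Camera axes: x right, y down, z forward; pixel columns grow to the right and rows downward; lengths in m; the calibration is good to about 2 mm. A picture is of the moment at which its call begins.
- job.sign_off(): hands the job in; it is judged then, once.
The state is a dict: "time": time; "joint_positions": joint angles; "qvel": joint speeds; "tau": joint torques, N m; "tool_pos": TCP position; "orientation": TCP orientation; "contact_force": force on the tool from outside, world axes, zero at the start; "ft_torque": the same for the moment, N m; "finger_gap": finger opening in m; "finger_force": force on a finger pad.
Only numpy, scipy, OpenCV 4.12 (cv2) and the standard library are available. Lean on these libraries where they do the work, as an engineer would, in place of code of your own. Each camera call takes 0.05 s, during which the arm holds its last target. There are 200 camera calls.

## Working session

There is one attempt and no reset: what is moved stays moved. The work goes in short steps, Python scripts to look and compute and a tool call to move; the robot and the scene stay as the last step left them, time stands still between calls to the robot, and variables do not carry over. Pictures are saved under pics/ and viewed, at most 10 in all, crops included, and the job is handed in when it is done.

Besides the shell and the picture viewer there is one more tool, called after "Call:" by a JSON object that holds its "method" and its "body", one argument or row to a line. send_rows: Moves the arm, as the interface text tells. Its arguments: {"type":"object","properties":{"targets":{"type":"array"}},"required":["targets"]}

```bash
ls; mkdir -p pics; cat > h.py <<'E'
import numpy as np, cv2
from cell import readout, read_camera, job
def cam(n,save=None):
    c=read_camera(n)
    if save: cv2.imwrite(f'pics/{save}.png',c['pixels'][:,:,::-1]); np.savez(f'pics/{save}.npz',**{k:np.array(v) for k,v in c.items()})
    return c
def load(n): return dict(np.load(f'pics/{n}.npz'))
def plane(c,u,v,z):
    d=c['R'].T@np.linalg.inv(c['intrinsics'])@np.array([u,v,1.]); o=-c['R'].T@c['t']
    return o+d*(z-o[2])/d[2]
def cloud(c):
    h,w=c['range_z'].shape; u,v=np.meshgrid(np.arange(w),np.arange(h))
    p=np.stack([u,v,np.ones_like(u)],-1)@np.linalg.inv(c['intrinsics']).T*c['range_z'][...,None]
    return (p-c['t'])@c['R']
E
python3 - <<'E'
from h import *
s=readout.state(); print(s)
a=cam('top','top0'); b=cam('scene','scene0')
for c in(a,b): print(-c['R'].T@c['t'])
cv2.imwrite('pics/both.png',cv2.resize(np.hstack([a['pixels'],b['pixels']])[:,:,::-1],(800,300)))
E
```

```text
pics
{'time': 0.0, 'joint_positions': array([-8.74413191e-01,  3.85544986e-01,  6.60077179e-03, -5.08687519e-04,
       -1.19398663e+00, -2.58620700e-01]), 'qvel': array([-0.00063096,  0.00034196,  0.00119399, -0.00111965, -0.0002327 ,
       -0.00099701]), 'tau': array([ 7.45134439e-04, -3.92290950e+01,  1.88407838e+01,  4.18637350e+00,
       -4.63003802e-03,  1.39688911e-06]), 'tool_pos': array([ 0.26479661, -0.56565344,  0.30281715]), 'orientation': array([-2.80514697e-04, -2.17045939e-01,  9.76160779e-01,  1.05652293e-03]), 'contact_force': array([0.73911456, 0.92097865, 0.20747787]), 'ft_torque': array([ 0.02455602, -0.00243882, -0.0352474 ]), 'finger_force': 0.0, 'finger_gap': 0.0855258575517396}
[ 0.43053171 -0.13034347  0.98832153]
[-0.08378492  0.28346729  0.93757372]
```

View pics/top0.png

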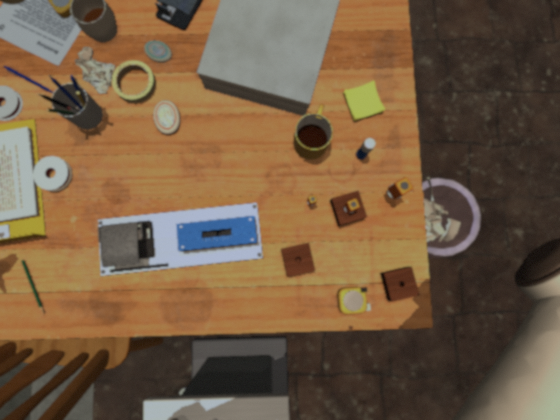

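View pics/scene0.png

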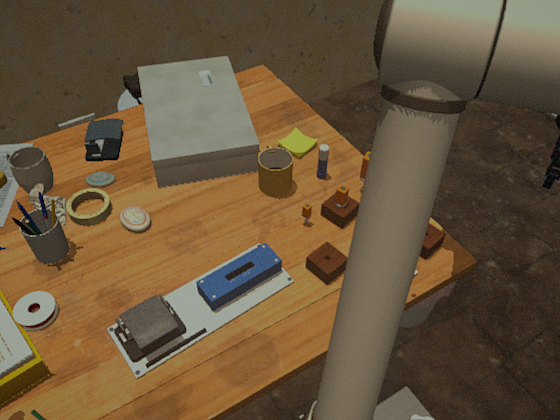

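Top view: stand-like blocks are at (349,209) with an orange pin, (298,260) empty and (400,284) empty. Other orange-handled pins are at (311,201), small, and (400,189), bigger. The jig runs from (100,245) to (260,230), with its slot at about (216,233). I'll measure these and enlarge a crop.

```bash
python3 - <<'E'
from h import *
c=load('top0'); P=cloud(c); I=c['pixels']
for n,(u,v) in dict(standA=(337,215),standB=(290,255),standC=(392,280),pinA=(352,205),pinS=(311,201),pinL=(404,186),plate=(245,228),mug=(313,140),glue=(368,147),tape=(352,300)).items():
    print(n,P[v,u].round(4), 'r',np.hypot(*P[v,u][:2]).round(3))
s=load('scene0')
a=cv2.resize(I[165:320,280:430],(400,413),interpolation=cv2.INTER_CUBIC)
b=cv2.resize(s['pixels'][140:295,290:400],(293,413),interpolation=cv2.INTER_CUBIC)
cv2.imwrite('pics/crop1.png',np.hstack([a,b])[:,:,::-1])
# blue housing
hsv=cv2.cvtColor(I,cv2.COLOR_RGB2HSV); m=cv2.inRange(hsv,(100,110,40),(125,255,255)); m[:, :150]=0; m[:,280:]=0;m[:200]=0
cs,_=cv2.findContours(m,cv2.RETR_EXTERNAL,cv2.CHAIN_APPROX_NONE); k=max(cs,key=cv2.contourArea)
r=cv2.minAreaRect(k);print(r)
q=np.array([plane(c,u,v,.046) for u,v in cv2.boxPoints(r)]);print(q.round(4),np.linalg.norm(q-np.roll(q,1,0),axis=1))
E
```

```text
standA [ 0.5433 -0.2809  0.0364] r 0.612
standB [ 0.4566 -0.1722  0.0408] r 0.488
standC [ 0.3961 -0.3952  0.0372] r 0.56
pinA [ 0.5578 -0.3058  0.0881] r 0.636
pinS [ 0.5729 -0.2213  0.0605] r 0.614
pinL [ 0.5917 -0.4119  0.113 ] r 0.721
plate [ 0.5185 -0.0742  0.0449] r 0.524
mug [ 0.7208 -0.2344  0.0296] r 0.758
glue [ 0.6815 -0.3447  0.0988] r 0.764
tape [ 0.355  -0.3057  0.0319] r 0.469
((216.32662963867188, 233.21502685546875), (26.49123764038086, 78.08878326416016), 83.8844985961914)
[[ 0.5308  0.0779  0.046 ]
 [ 0.5449 -0.0941  0.046 ]
 [ 0.4864 -0.0992  0.046 ]
 [ 0.4726  0.0713  0.046 ]] [0.0585539  0.17256243 0.05878044 0.17107337]
```

View pics/crop1.png

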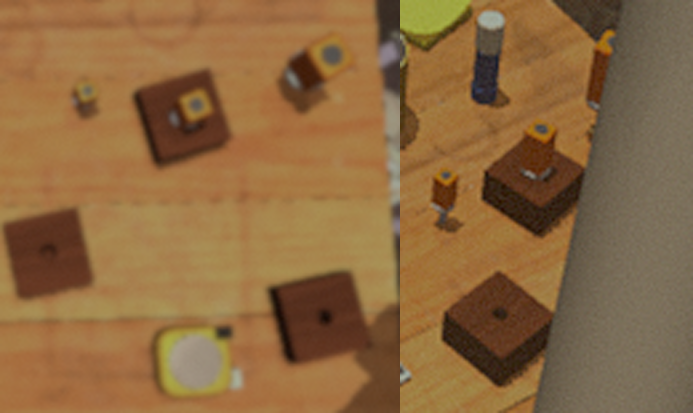

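Pin A at (352,205) sits in the stand at (349,209), the farthest stand (r≈0.63 against 0.49 and 0.56). Its top at z=0.088 matches 38+50 mm, so the size is right. The pins at (311,201) and (404,186) are too short and too tall (top 0.06 and 0.113). The crop confirms this. Next I'll measure pose and orientation and work out an approach.

```bash
cat >> h.py <<'E'
from scipy.spatial.transform import Rotation as Ro
def pose():
    s=readout.state(); q=s['orientation']; return s,np.array(s['tool_pos']),Ro.from_quat([q[1],q[2],q[3],q[0]])
def rel(target,yaw=None):
    "shift in tool axes and turn (deg, rotvec) to have TCP at target, pointing down with tool y at world angle yaw (mod pi)"
    s,p,R=pose(); sh=R.inv().apply(np.array(target)-p)
    if yaw is None:
        y=R.as_matrix()[:,1]; yaw=np.arctan2(y[1],y[0])
    best=None
    for k in(0,1):
        a=yaw+np.pi*k; Y=np.array([np.cos(a),np.sin(a),0]); Z=np.array([0,0,-1.]); X=np.cross(Y,Z)
        rv=np.degrees((R.inv()*Ro.from_matrix(np.c_[X,Y,Z])).as_rotvec())
        if best is None or np.linalg.norm(rv)<np.linalg.norm(best): best=rv
    return np.round(best,2),np.round(sh,4)
E
python3 - <<'E'
from h import *
c=load('top0'); P=cloud(c)
m=(abs(P[...,0]-.556)<.05)&(abs(P[...,1]+.30)<.05)
t=P[m&(P[...,2]>.083)&(P[...,2]<.095)]; print(len(t),t.mean(0),t.min(0),t.max(0))
for nm,zr,z in(('pin',(.083,.095),.088),('stand',(.033,.043),.038)):
    k=(m&(P[...,2]>zr[0])&(P[...,2]<zr[1])).astype(np.uint8)
    cs,_=cv2.findContours(k,cv2.RETR_EXTERNAL,cv2.CHAIN_APPROX_NONE); h=max(cs,key=cv2.contourArea)[:,0]
    w=np.array([plane(c,u,v,z)[:2] for u,v in h]).astype(np.float32)
    print(nm,cv2.minAreaRect(w*1000))
print(rel((.50,-.30,.32)))
E
```

```text
103 [ 0.55909438 -0.3084942   0.08761811] [ 0.5471861  -0.32118279  0.08354762] [ 0.57108466 -0.2959092   0.09203289]
pin ((558.9706420898438, -307.96453857421875), (21.121278762817383, 22.246410369873047), 23.557214736938477)
stand ((559.47900390625, -309.0035705566406), (64.2358169555664, 64.67145538330078), 15.041319847106934)
(array([ 0.12, -0.01,  0.  ]), array([-0.3256,  0.141 , -0.0168]))
```

Call:
{"method": "send_rows", "body": {
  "targets": [
    [[0,0,0,-0.04,0.015,0,0],[0,0,0,-0.08,0.03,0,0],[0,0,0,-0.12,0.05,0,0],[0,0,0,-0.16,0.07,0,0],[0,0,0,-0.2,0.09,0,0],[0,0,0,-0.25,0.105,0,0],[0,0,0,-0.29,0.12,0,0],[0,0,0,-0.325,0.14,0,0],[0,0,0,-0.325,0.14,0,0]]
  ]
}}

```text
time: 1.0
tool_pos: [0.5024, -0.298, 0.3032]
orientation: [-0.0, -0.22, 0.976, 0.0]
contact_force: [-1.6, -0.1, 0.4]
finger_gap: 0.0856
finger_force: 0.0
```

```bash
python3 - <<'E'
from h import *
c=cam('wrist','w1'); s,p,R=pose(); print(p,-c['R'].T@c['t'],c['R'][2],c['intrinsics'][0])
P=cloud(c)
m=(abs(P[...,0]-.556)<.05)&(abs(P[...,1]+.30)<.05)
for nm,zr,z in(('pin',(.084,.092),.088),('stand',(.034,.041),.038)):
    k=(m&(P[...,2]>zr[0])&(P[...,2]<zr[1])).astype(np.uint8)
    cs,_=cv2.findContours(k,cv2.RETR_EXTERNAL,cv2.CHAIN_APPROX_NONE)
    if not cs: print(nm,'none');continue
    h=max(cs,key=cv2.contourArea)[:,0]
    w=np.array([plane(c,u,v,z)[:2] for u,v in h]).astype(np.float32)
    print(nm,cv2.minAreaRect(w*1000),h.min(0),h.max(0))
E
```

```text
[ 0.50117106 -0.29940459  0.30322653] [ 0.42891811 -0.33280768  0.37343144] [ 0.2832077   0.13512152 -0.94949227] [348.07867099   0.         278.16216354]
pin ((556.8400268554688, -307.66998291015625), (22.57320785522461, 21.315895080566406), 22.870006561279297) [230 229] [254 252]
stand ((557.9537353515625, -307.69696044921875), (65.53838348388672, 63.99344253540039), 15.041399955749512) [212 187] [282 255]
```

View pics/w1.png

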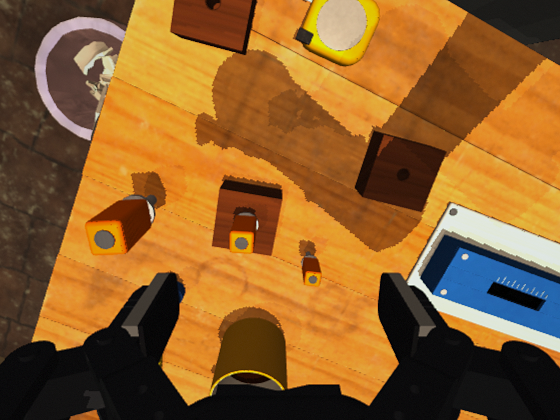

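The wrist view shows the pin top at (242,241) and its collar at (250,220). The slot is visible at (516,293) on the blue cover, next to a tick scale. I'm going above the pin.

```bash
python3 - <<'E'
from h import *
for z in(.20,.121): print(rel((.558,-.308,z),np.radians(113)))
E
```

```text
(array([ 0.06, -0.04,  2.31]), array([-0.0478, -0.0322,  0.1032]))
(array([ 0.06, -0.04,  2.31]), array([-0.0478, -0.0323,  0.1822]))
```

Call:
{"method": "send_rows", "body": {
  "targets": [
    [[0,0,1.2,-0.03,-0.02,0.03,0],[0,0,2.3,-0.048,-0.032,0.07,0],[0,0,2.3,-0.048,-0.032,0.11,0],[0,0,2.3,-0.048,-0.032,0.14,0],[0,0,2.3,-0.048,-0.032,0.165,0],[0,0,2.3,-0.048,-0.032,0.182,0],[0,0,2.3,-0.048,-0.032,0.182,0],[0,0,2.3,-0.048,-0.032,0.182,0]]
  ]
}}

```text
time: 1.85
tool_pos: [0.5567, -0.3109, 0.122]
orientation: [-0.0, -0.197, 0.98, -0.0]
contact_force: [-0.3, 0.1, 0.3]
finger_gap: 0.0855
finger_force: 0.0
```

Call:
{"method": "send_rows", "body": {
  "targets": [
    [[0,0,0,0,0,0,130],[0,0,0,0,0,0,200],[0,0,0,0,0,0,255],[0,0,0,0,0,0,255],[0,0,0,0,0,0,255],[0,0,0,0,0,0,255],[0,0,0,0,0,0,255],[0,0,0,0,0,0,255],[0,0,0,0,0,0,255]]
  ]
}}

```text
time: 2.75
tool_pos: [0.5573, -0.3101, 0.1226]
orientation: [0.0, -0.198, 0.98, -0.0]
contact_force: [-0.6, 1.7, 4.9]
finger_gap: 0.0214
finger_force: 59.0
```

Call:
{"method": "send_rows", "body": {
  "targets": [
    [[0,0,0,0,0,-0.01,255],[0,0,0,0,0,-0.03,255],[0,0,0,0,0,-0.06,255],[0,0,0,0,0,-0.09,255],[0,0,0,0,0,-0.12,255],[0,0,0,0,0,-0.14,255],[0,0,0,0,0,-0.14,255],[0,0,0,0,0,-0.14,255]]
  ]
}}

```text
time: 3.55
tool_pos: [0.5565, -0.3098, 0.2612]
orientation: [-0.0, -0.197, 0.98, 0.001]
contact_force: [-0.1, -0.3, -2.1]
finger_gap: 0.0213
finger_force: 58.7
```

```bash
python3 - <<'E'
from h import *
s,p,R=pose(); print(s['finger_gap'],s['contact_force'],p)
# slot from w1 and top0
for n in('w1','top0'):
    c=load(n); I=c['pixels']; P=cloud(c)
    hsv=cv2.cvtColor(I,cv2.COLOR_RGB2HSV)
    u,v=(516,293) if n=='w1' else (216,233)
    W=np.array([[plane(c,x,y,.046)[:2] for x in range(560)] for y in range(420)])
    reg=(abs(W[...,0]-.508)<.03)&(abs(W[...,1]+.01)<.1)
    k=(reg&(hsv[...,2]<70)).astype(np.uint8)
    cs,_=cv2.findContours(k,cv2.RETR_EXTERNAL,cv2.CHAIN_APPROX_NONE)
    for h in sorted(cs,key=cv2.contourArea)[-2:]:
        w=np.array([plane(c,x,y,.046)[:2] for x,y in h[:,0]],np.float32)
        print(n,cv2.contourArea(h),cv2.minAreaRect(w*1000))
a=cam('scene','s1'); b=cam('top','t1')
cv2.imwrite('pics/c2.png',np.hstack([cv2.resize(load('w1')['pixels'][200:320,410:560],(450,360)),cv2.resize(b['pixels'][205:255,165:265],(350,360))])[:,:,::-1])
E
```

```text
0.021295369282730982 [-0.10731749 -0.31056731 -2.06366055] [ 0.55649092 -0.30980228  0.26124105]
w1 619.0 ((508.6802673339844, -9.833351135253906), (14.431137084960938, 64.98312377929688), 4.970642566680908)
w1 766.5 ((507.9715270996094, -62.26865005493164), (59.89409637451172, 95.50556182861328), 0.10030266642570496)
top0 97.5 ((509.4931945800781, -10.141397476196289), (10.762802124023438, 58.19150161743164), 4.89793062210083)
```

View pics/c2.png

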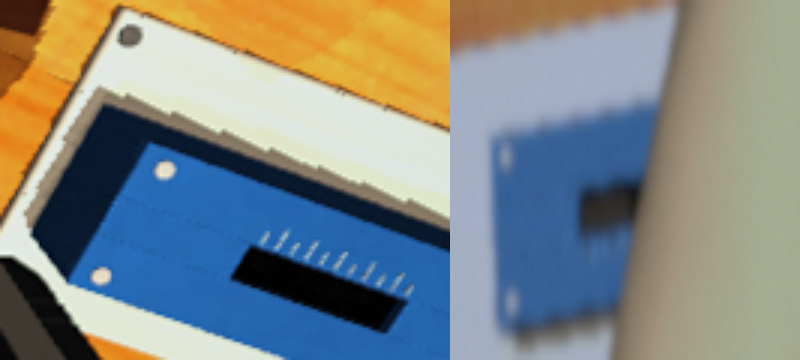

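The slot measures 14.4 x 65 mm as specified, centred at (508.7, -10) mm, with jig y at a world yaw of about 94.9°. In the crop it spans (235,250)–(410,320). I'm moving above its near end, with the finger axis along the slot.

```bash
python3 - <<'E'
from h import *
print(rel((.5109,-.0359,.19),np.radians(94.9)))
E
```

```text
(array([ 0.14, -0.17, 17.86]), array([-0.0644,  0.2698,  0.0705]))
```

Call:
{"method": "send_rows", "body": {
  "targets": [
    [[0,0,3,-0.01,0.03,0,255],[0,0,6,-0.02,0.075,0,255],[0,0,10,-0.035,0.12,0,255],[0,0,14,-0.045,0.165,0.01,255],[0,0,17.9,-0.055,0.21,0.03,255],[0,0,17.9,-0.064,0.25,0.05,255],[0,0,17.9,-0.064,0.27,0.07,255],[0,0,17.9,-0.064,0.27,0.07,255],[0,0,17.9,-0.064,0.27,0.07,255]]
  ]
}}

```text
time: 4.55
tool_pos: [0.5113, -0.0363, 0.1911]
orientation: [-0.001, -0.043, 0.999, -0.0]
contact_force: [0.9, -0.9, -0.6]
finger_gap: 0.0215
finger_force: 58.9
```

```bash
python3 - <<'E'
from h import *
s,p,R=pose(); print(p,s['contact_force'],R.as_matrix().round(3).tolist())
c=cam('wrist','w2'); b=cam('scene','s2'); P=cloud(c)
q=(P-p)@R.as_matrix()   # tool coords
m=(c['range_z']>0)&(q[...,2]>.085)&(q[...,2]<.125)&(abs(q[...,0])<.025)&(abs(q[...,1])<.025)
v,u=np.nonzero(m); print(len(u), u.min(),u.max(),v.min(),v.max())
for z0 in np.arange(.076,.125,.003):
    k=(c['range_z']>0)&(abs(q[...,2]-z0)<.0015)&(abs(q[...,0])<.025)&(abs(q[...,1])<.025)
    if k.sum(): print(round(z0,3),k.sum(),q[k].min(0).round(4),q[k].max(0).round(4))
cv2.imwrite('pics/c3.png',np.hstack([cv2.resize(c['pixels'],(420,315)),cv2.resize(b['pixels'][180:345,180:380],(380,315))])[:,:,::-1])
E
```

```text
[ 0.51128141 -0.03629355  0.19110369] [ 0.92181271 -0.86449262 -0.57768227] [[-0.996, -0.087, -0.002], [-0.087, 0.996, -0.001], [0.002, -0.001, -1.0]]
93 272 285 239 246
0.076 119 [ 0.0066 -0.0105  0.0745] [0.0092 0.0105 0.0774]
0.079 91 [ 0.0072 -0.0084  0.0776] [0.0109 0.0096 0.0805]
0.082 170 [ 0.0033 -0.011   0.0805] [0.0104 0.0115 0.0835]
0.085 15 [ 0.0026 -0.0116  0.0836] [0.01   0.0085 0.0843]
0.103 12 [ 0.0009 -0.0014  0.1028] [0.0018 0.0025 0.1045]
0.106 25 [-0.0005 -0.0031  0.1047] [0.0021 0.0036 0.1074]
0.109 31 [-0.0011 -0.0036  0.1076] [0.0018 0.0037 0.1104]
0.112 24 [-0.0021 -0.0037  0.1106] [0.0018 0.0037 0.1134]
0.115 1 [ 0.0011 -0.0014  0.1135] [ 0.0011 -0.0014  0.1135]
```

View pics/c3.png

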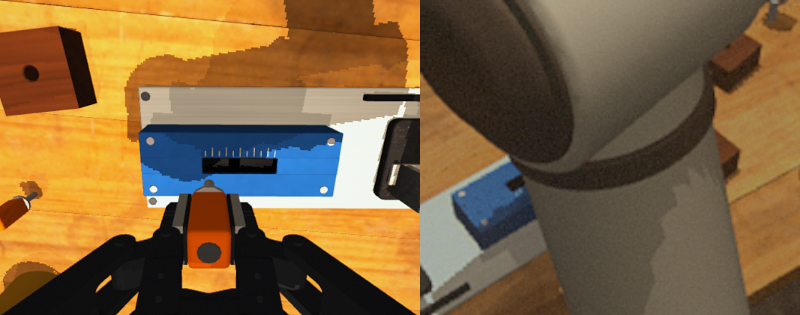

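The wrist view (left) shows the pin tip at about (208,185), just in front of the slot at (203–277, 157–173). The pin sits about 2 mm toward tool −x. I'll measure the slot in this same view.

```bash
python3 - <<'E'
from h import *
c=load('w2'); I=c['pixels']; hsv=cv2.cvtColor(I,cv2.COLOR_RGB2HSV)
s,p,R=pose()
k=np.zeros(I.shape[:2],np.uint8); k[195:240,255:380]=(hsv[195:240,255:380,2]<70)
cs,_=cv2.findContours(k,cv2.RETR_EXTERNAL,cv2.CHAIN_APPROX_NONE)
h=max(cs,key=cv2.contourArea); w=np.array([plane(c,x,y,.046)[:2] for x,y in h[:,0]],np.float32)
r=cv2.minAreaRect(w*1000); print(r)
P=cloud(c); m=(abs(P[...,0]-.509)<.027)&(abs(P[...,1]+.01)<.08)&(hsv[...,2]>90)&(hsv[...,0]>95)
print('plate z',np.percentile(P[m][:,2],[10,50,90]))
ctr=np.array([r[0][0],r[0][1],p[2]*1000])/1000; print('slot centre in tool',R.inv().apply(ctr-p))
ax=np.array([-.0854,.9963,0])
print('start pt in tool', R.inv().apply(ctr-.026*ax-p))
E
```

```text
((508.1732177734375, -9.95025634765625), (14.783183097839355, 65.72372436523438), 4.93967866897583)
plate z [0.04541335 0.04622031 0.04704266]
slot centre in tool [ 1.70845031e-03  2.72916785e-02 -8.62449735e-06]
start pt in tool [ 1.68360407e-03  1.29290220e-03 -1.79623114e-06]
```

Call:
{"method": "send_rows", "body": {
  "targets": [
    [[0,0,0,0.0035,0.001,0,255],[0,0,0,0.0035,0.001,0.01,255],[0,0,0,0.0035,0.001,0.02,255],[0,0,0,0.0035,0.001,0.025,255],[0,0,0,0.0035,0.001,0.027,255],[0,0,0,0.0035,0.001,0.029,255],[0,0,0,0.0035,0.001,0.031,255],[0,0,0,0.0035,0.001,0.033,255],[0,0,0,0.0035,0.001,0.034,255],[0,0,0,0.0035,0.001,0.034,255]]
  ]
}}

```text
time: 5.65
tool_pos: [0.5079, -0.0356, 0.1579]
orientation: [-0.0, -0.043, 0.999, -0.0]
contact_force: [-1.0, -0.1, -0.8]
finger_gap: 0.0213
finger_force: 58.9
```

Call:
{"method": "send_rows", "body": {
  "targets": [
    [[0,0,0,0,0,0.001,255],[0,0,0,0,0,0.002,255],[0,0,0,0,0,0.003,255],[0,0,0,0,0,0.004,255],[0,0,0,0,0,0.005,255],[0,0,0,0,0,0.006,255],[0,0,0,0,0,0.006,255],[0,0,0,0,0,0.006,255]]
  ]
}}

```text
time: 6.45
tool_pos: [0.5079, -0.0357, 0.1519]
orientation: [-0.0, -0.043, 0.999, -0.0]
contact_force: [0.8, -0.2, -1.0]
finger_gap: 0.0214
finger_force: 58.9
```

Call:
{"method": "send_rows", "body": {
  "targets": [
    [[0,0,0,0,0,0.001,255],[0,0,0,0,0,0.002,255],[0,0,0,0,0,0.003,255],[0,0,0,0,0,0.004,255],[0,0,0,0,0,0.005,255],[0,0,0,0,0,0.0055,255],[0,0,0,0,0,0.006,255],[0,0,0,0,0,0.0065,255],[0,0,0,0,0,0.007,255],[0,0,0,0,0,0.007,255],[0,0,0,0,0,0.007,255]]
  ]
}}

```text
time: 7.55
tool_pos: [0.5079, -0.0357, 0.1452]
orientation: [0.0, -0.043, 0.999, -0.0]
contact_force: [-1.4, 0.1, 3.5]
finger_gap: 0.0214
finger_force: 59.2
```

Contact on the slide at about 4 N. I'll start feeling along, and check the earlier slot image for a hint.

```bash
python3 - <<'E'
from h import *
c=load('w2'); I=c['pixels'].astype(int).sum(2)
for v in(212,216,220,224): print(v,I[v,268:372:2].tolist())
P=cloud(c)
print([None if c['range_z'][216,u]==0 else round(P[216,u,2]*1000) for u in range(268,372,4)])
print([plane(c,u,216,.032)[1].round(3) for u in (270,320,370)])
E
```

```text
212 [206, 1, 16, 19, 28, 26, 18, 30, 24, 26, 18, 19, 21, 128, 125, 120, 123, 124, 102, 7, 15, 2, 9, 9, 4, 1, 76, 119, 117, 117, 113, 112, 109, 108, 108, 107, 106, 106, 108, 104, 101, 100, 100, 98, 105, 106, 107, 101, 39, 20, 29, 275]
216 [207, 0, 31, 26, 24, 26, 21, 25, 25, 27, 23, 62, 123, 123, 121, 123, 121, 126, 106, 0, 4, 1, 0, 5, 7, 5, 99, 122, 118, 118, 116, 111, 117, 113, 112, 118, 113, 111, 106, 106, 108, 102, 102, 104, 100, 101, 99, 100, 7, 8, 37, 356]
220 [211, 2, 17, 9, 7, 11, 3, 14, 92, 88, 99, 37, 40, 43, 108, 109, 106, 109, 89, 5, 2, 3, 4, 2, 3, 2, 88, 37, 65, 107, 103, 102, 104, 106, 104, 100, 98, 94, 96, 89, 89, 91, 31, 96, 92, 92, 91, 73, 4, 0, 40, 443]
224 [220, 0, 12, 15, 8, 0, 14, 5, 9, 9, 5, 12, 6, 11, 7, 14, 3, 8, 10, 6, 6, 1, 1, 11, 4, 0, 6, 2, 7, 9, 5, 5, 10, 5, 1, 8, 5, 8, 7, 5, 0, 4, 6, 1, 7, 6, 1, 0, 11, 4, 72, 453]
[45, 32, 32, 32, 32, 32, 32, 31, 32, 32, 14, 15, 14, 31, 33, 32, 32, 31, 31, 33, 32, 32, 32, 32, 34, 33]
[np.float64(-0.042), np.float64(-0.007), np.float64(0.028)]
```

Call:
{"method": "send_rows", "body": {
  "targets": [
    [[0,0,0,0,0.0005,0,255],[0,0,0,0,0.001,0,255],[0,0,0,0,0.0015,0,255],[0,0,0,0,0.002,0,255],[0,0,0,0,0.002,0,255]]
  ]
}}

```text
time: 8.05
tool_pos: [0.508, -0.0337, 0.1451]
orientation: [0.0, -0.043, 0.999, -0.0]
contact_force: [-0.4, -3.2, 3.6]
finger_gap: 0.0211
finger_force: 59.5
```

The depth image hints at a hole near world y≈−0.012 (z=14 mm at columns 305–320, 10.5 mm wide). I'll keep feeling gently toward it.

Call:
{"method": "send_rows", "body": {
  "targets": [
    [[0,0,0,0,0.001,0,255],[0,0,0,0,0.002,0,255],[0,0,0,0,0.0035,0,255],[0,0,0,0,0.005,0,255],[0,0,0,0,0.0065,0,255],[0,0,0,0,0.008,0,255],[0,0,0,0,0.0095,0,255],[0,0,0,0,0.011,0,255],[0,0,0,0,0.012,0,255],[0,0,0,0,0.013,0,255],[0,0,0,0,0.013,0,255]]
  ]
}}

```text
time: 9.15
tool_pos: [0.5066, -0.0205, 0.1449]
orientation: [-0.0, -0.043, 0.999, 0.0]
contact_force: [-0.0, -1.2, 5.1]
finger_gap: 0.0215
finger_force: 59.5
```

Call:
{"method": "send_rows", "body": {
  "targets": [
    [[0,0,0,0,0.0005,0,255],[0,0,0,0,0.001,0,255],[0,0,0,0,0.0015,0,255],[0,0,0,0,0.002,0,255],[0,0,0,0,0.0025,0,255],[0,0,0,0,0.003,0,255],[0,0,0,0,0.003,0,255]]
  ]
}}

```text
time: 9.85
tool_pos: [0.5063, -0.0176, 0.1449]
orientation: [-0.0, -0.043, 0.999, 0.0]
contact_force: [1.4, -2.5, 3.4]
finger_gap: 0.0211
finger_force: 59.5
```

Call:
{"method": "send_rows", "body": {
  "targets": [
    [[0,0,0,0,0.0005,0,255],[0,0,0,0,0.001,0,255],[0,0,0,0,0.0015,0,255],[0,0,0,0,0.002,0,255],[0,0,0,0,0.002,0,255]]
  ]
}}

```text
time: 10.35
tool_pos: [0.5059, -0.0153, 0.1444]
orientation: [-0.0, -0.042, 0.999, 0.0]
contact_force: [-0.5, 1.5, -0.6]
finger_gap: 0.0213
finger_force: 58.9
```

The vertical force dropped to baseline, so the pin is over the hole. I'll shift 1 mm inward and probe down.

Call:
{"method": "send_rows", "body": {
  "targets": [
    [[0,0,0,0,0.0005,0,255],[0,0,0,0,0.001,0,255],[0,0,0,0,0.001,0.0005,255],[0,0,0,0,0.001,0.001,255],[0,0,0,0,0.001,0.0015,255],[0,0,0,0,0.001,0.002,255],[0,0,0,0,0.001,0.002,255]]
  ]
}}

```text
time: 11.05
tool_pos: [0.506, -0.0148, 0.1428]
orientation: [-0.0, -0.043, 0.999, -0.0]
contact_force: [0.5, -0.7, -2.0]
finger_gap: 0.0213
finger_force: 58.9
```

Call:
{"method": "send_rows", "body": {
  "targets": [
    [[0,0,0,0,0,0.001,255],[0,0,0,0,0,0.002,255],[0,0,0,0,0,0.003,255],[0,0,0,0,0,0.004,255],[0,0,0,0,0,0.005,255],[0,0,0,0,0,0.006,255],[0,0,0,0,0,0.006,255]]
  ]
}}

```text
time: 11.75
tool_pos: [0.5062, -0.0146, 0.1368]
orientation: [0.0, -0.043, 0.999, 0.0]
contact_force: [-0.4, 1.3, -1.0]
finger_gap: 0.0212
finger_force: 58.8
```

```bash
python3 - <<'E'
from h import *
for i in range(2): s,p,R=pose(); print(p,s['contact_force'],s['ft_torque'],np.degrees(np.arccos(-R.as_matrix()[2,2])))
E
```

```text
[ 0.50615298 -0.0146208   0.13678974] [-0.38555555  1.26895245 -1.04571405] [ 0.36359831 -0.02400178 -0.00330271] 0.010382929686926777
[ 0.50615298 -0.0146208   0.13678974] [-0.38555555  1.26895245 -1.04571405] [ 0.36359831 -0.02400178 -0.00330271] 0.010382929686926777
```

Call:
{"method": "send_rows", "body": {
  "targets": [
    [[0,0,0,0,0,0.001,255],[0,0,0,0,0,0.002,255],[0,0,0,0,0,0.003,255],[0,0,0,0,0,0.004,255],[0,0,0,0,0,0.0045,255],[0,0,0,0,0,0.005,255],[0,0,0,0,0,0.0055,255],[0,0,0,0,0,0.006,255],[0,0,0,0,0,0.006,255],[0,0,0,0,0,0.006,255]]
  ]
}}

```text
time: 12.75
tool_pos: [0.5062, -0.0147, 0.1309]
orientation: [0.0, -0.043, 0.999, 0.0]
contact_force: [0.1, 2.9, -0.6]
finger_gap: 0.0212
finger_force: 58.9
```

Call:
{"method": "send_rows", "body": {
  "targets": [
    [[0,0,0,0,0,0.0003,255],[0,0,0,0,0,0.0006,255],[0,0,0,0,0,0.001,255],[0,0,0,0,0,0.001,255],[0,0,0,0,0,0.001,255]]
  ]
}}

```text
time: 13.25
tool_pos: [0.5062, -0.0147, 0.1301]
orientation: [0.0, -0.043, 0.999, 0.0]
contact_force: [-0.6, 3.1, 1.9]
finger_gap: 0.021
finger_force: 59.2
```

Call:
{"method": "send_rows", "body": {
  "targets": [
    [[0,0,0,0,0.0005,0.0003,255],[0,0,0,0,0.0007,0.0006,255],[0,0,0,0,0.0007,0.0006,255],[0,0,0,0,0.0007,0.0006,255]]
  ]
}}

```text
time: 13.65
tool_pos: [0.5062, -0.0144, 0.1295]
orientation: [0.0, -0.043, 0.999, -0.0]
contact_force: [1.2, -2.1, 2.0]
finger_gap: 0.0211
finger_force: 59.4
```

Call:
{"method": "send_rows", "body": {
  "targets": [
    [[0,0,0,0,0,0,150],[0,0,0,0,0,0,100],[0,0,0,0,0,0,50],[0,0,0,0,0,0,0],[0,0,0,0,0,0,0],[0,0,0,0,0,0,0],[0,0,0,0,0,0,0],[0,0,0,0,0,0,0]]
  ]
}}

```text
time: 14.45
tool_pos: [0.506, -0.0141, 0.1293]
orientation: [-0.0, -0.043, 0.999, 0.0]
contact_force: [-0.0, -0.2, 0.9]
finger_gap: 0.0854
finger_force: 0.0
```

Call:
{"method": "send_rows", "body": {
  "targets": [
    [[0,0,0,0,0,-0.01,0],[0,0,0,0,0,-0.03,0],[0,0,0,0,0,-0.06,0],[0,0,0,0,0,-0.1,0],[0,0,0,0,0,-0.13,0],[0,0,0,0,0,-0.15,0],[0,0,0,0,0,-0.15,0],[0,0,0,0,0,-0.15,0]]
  ]
}}

```text
time: 15.25
tool_pos: [0.5057, -0.014, 0.2797]
orientation: [0.0, -0.042, 0.999, 0.0]
contact_force: [-0.3, -0.5, -0.4]
finger_gap: 0.0854
finger_force: 0.0
```

```bash
python3 - <<'E'
from h import *
s,p,R=pose(); print(p,s['contact_force'],s['finger_gap'])
c=cam('wrist','w4'); P=cloud(c)
m=(abs(P[...,0]-.508)<.025)&(abs(P[...,1]+.013)<.03)
t=P[m&(P[...,2]>.088)]; print('top',len(t),t.mean(0),t.min(0),t.max(0))
g=P[m&(P[...,2]>.0475)&(P[...,2]<.0535)]; print('collar',len(g),g.min(0),g.max(0),np.percentile(g[:,2],[10,50,90]))
tt=P[m&(P[...,2]>.090)]; A=np.c_[tt[:,:2]-tt[:,:2].mean(0),np.ones(len(tt))]; print('tilt',np.linalg.lstsq(A,tt[:,2],rcond=None)[0])
cv2.imwrite('pics/c5.png',cv2.resize(c['pixels'][130:330,180:430],(750,600))[:,:,::-1])
E
```

```text
[ 0.50568813 -0.01404403  0.27970214] [-0.31398619 -0.46020083 -0.43164508] 0.08540621818065516
top 10115 [ 0.49241798 -0.01117556  0.27298685] [ 0.48381948 -0.0429957   0.08800661] [0.52007993 0.01699657 0.29737718]
collar 118 [ 0.4834897  -0.04262765  0.0475016 ] [0.53191289 0.01447813 0.0534392 ] [0.04757241 0.04824682 0.05064505]
tilt [-7.59532104 -0.91181369  0.27331475]
```

View pics/c5.png

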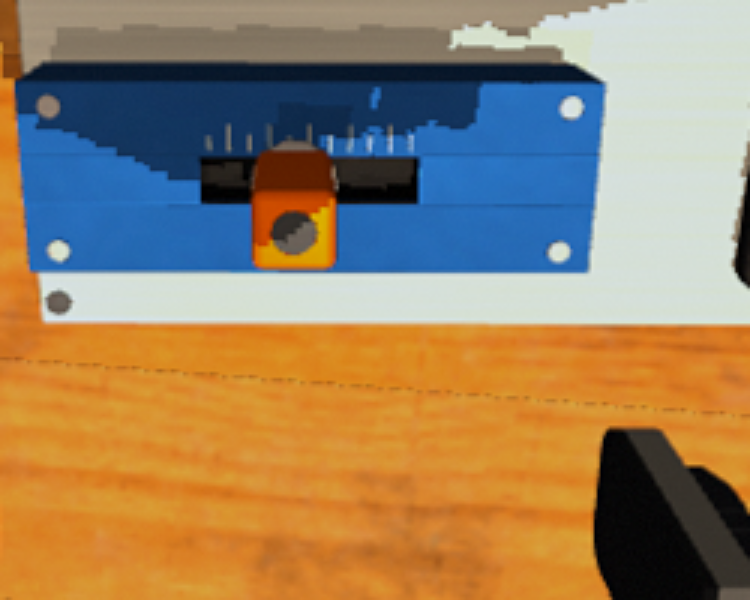

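The picture shows the pin in the slot, grip top at (293,233) and collar hidden at (293,150), looking upright and home. I'll check the top height and tilt with gripper points excluded.

```bash
python3 - <<'E'
from h import *
c=load('w4'); P=cloud(c); I=c['pixels']
m=np.zeros(I.shape[:2],bool); m[int(130+195/3):int(130+266/3),180+86:180+110]=1
m&=(abs(P[...,2]-.096)<.01); t=P[m]; print(len(t),t.mean(0),(t.max(0)+t.min(0))/2)
A=np.c_[t[:,:2]-t[:,:2].mean(0),np.ones(len(t))]; print('tilt',np.linalg.lstsq(A,t[:,2],rcond=None)[0])
pl=(hh:=cv2.cvtColor(I,cv2.COLOR_RGB2HSV))[...,0]; k=(pl>95)&(pl<125)&(hh[...,2]>120)&(abs(P[...,2]-.046)<.004); print('plate',np.median(P[k][:,2]))
d=cam('wrist'); print('moved px',abs(d['pixels'].astype(int)-I)[200:220,266:290].max())
E
```

```text
550 [ 0.5077892  -0.01446595  0.09633486] [ 0.50829897 -0.01431866  0.09617647]
tilt [0.01211586 0.0174758  0.09633486]
plate 0.04620202219313814
moved px 142
```

```bash
python3 -c "
from h import *
d=cam('wrist');P=cloud(d);t=P[195:219,266:290].reshape(-1,3);t=t[abs(t[:,2]-.096)<.01];print(t.mean(0))
print(job.sign_off())"
```

```text
[ 0.50688855 -0.01475698  0.09621666]
the job is handed in; nothing more can be done
None
```

The pin is seated upright in the hidden hole with its collar flat on the plate (grip top 50.1 mm above it, 50 expected; tilt about 0.02 rad), it is released, and the job is handed in; sign-off gave no verdict.

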